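Seat the probe and throw the interlocked levers

ROBOT

A 7-joint arm with a two-finger parallel gripper is mounted at the origin on the work surface. World frame = base frame: x ahead of the robot, y to its left, z up, the work surface at z = 0. Lengths are in m, angles in rad, forces in N, time in s.
With the tool pointing down it reaches from about 0.4 to 0.85 m from the base axis. Payload 4.5 kg.
Tool frame: the origin (TCP) lies midway between the tips of the shut fingers; the grasp point (between the pads) lies 19 mm behind it; z points along the fingers, y is the line along which they close (so a half turn about z gives the same grasp; the last joint's range is limited). The gripper opens to 85 mm and grips with 20 to 120 N. Pads are 22 mm wide; open, the fingers measure 114 mm over their backs; the gripper's body (76 mm by 85 mm) begins 54 mm behind the grasp point. The pads swing forward as they close: fully open they stand 13 mm farther back than shut.
Start: joints at [-1.114, 0.689, -0.195, 1.565, 0.157, 0.902, -0.215], TCP at [0.256, 0.57, 0.231] pointing down, gripper open.
Joint ranges: [-3.01, 3.01], [-0.46, 2.08], [-1.47, 1.51], [0.13, 2.56], [-1, 4.14], [0.04, 2.09], [-2.66, 2.66]. Speed limits (rad/s): [2.57, 2.57, 3.14, 3.14, 3.14, 3.14, 3.14].

INTERFACE

Orientations are given as a unit quaternion [x, y, z, w].
In Python, from cell import env gives the robot as it stands.
- The arm moves only by the tool apply_moves, never from a script. Its argument "deltas" is a list of rows, each a list of 3 entries, a list of its own where there are three numbers: the closure, from -1 (fully open) to 1 (shut), then the shift along the tool's x, y, z as a fraction of full scale, then the turn, a rotation vector about the tool's x, y, z as a fraction of full scale. In form: [[hand, [tx, ty, tz], [wx, wy, wz]], ...]. A call has exactly 10 rows; each row shifts and turns the commanded pose from where the row before left it, along the tool's axes as they then stand; what a row does not reach is not made up. Full scale, the value 1, is 300 mm for a shift and 180 degrees for a turn. A row lasts 1/8 s, in which the tool goes at most 62.5 mm and 10.7 degrees, less where a joint would pass 70% of its speed; a pose out of reach is approached as far as the arm can. A call with a number of a shift or a turn outside -1 to 1 is refused whole. A call with a gripper value outside its range is refused whole. The fingers move at their own pace and stop on an object; the grip force is fixed at half the most. Time passes only in rows, so rows that do not move let the fingers close, or fill a call up. It gives the time, the measured TCP pose, the force, the opening and the grip force at its end, in the units of the state.
- env.observe(): the state, without advancing time (a new reading comes with each control period).
- env.camera(name): name is "scene" or "top" or "wrist"; returns (picture, depth): 480x640x3 uint8, red, green, blue; 480x640 float32, m along the optical axis (not along the pixel's ray), 0 where there is no reading.
- env.camera_params(name): a dict with "fx", "fy", "cx", "cy" (pixels), "T" (4x4, takes a point from camera to world coordinates). Camera axes: x right, y down, z forward; pixel columns grow to the right and rows downward; lengths in m; the calibration is good to about 2 mm. A picture is of the moment at which its call begins: read the wrist's pose just before it. camera_params takes no time and is no camera call; for the wrist camera it gives the pose at the moment of the call.
- env.close_job(): hands the job in; it is judged then, once.
The state is a dict: "t": time; "joints": joint angles; "joint_vel": joint speeds; "tau": joint torques, N m; "ee_pos": TCP position; "tool_rot": TCP orientation; "wrist_force": force on the tool from outside, world axes, zero at the start; "torque": the same for the moment, N m; "grip_width": opening from 0.0 (shut) to 1.0 (fully open); "grip_force": force on a finger pad.
Only numpy, scipy, OpenCV 4.12 (cv2) and the standard library are available. Lean on these libraries where they do the work, as an engineer would, in place of code of your own. Each camera call takes 0.05 s, during which the arm holds its last target. There are 200 camera calls.

TASK

Push the loose steel probe along its V-groove until its end touches the end stop, and then throw all three levers on the rig fully over to the right (towards the end-stop side). The levers are interlocked and can only be thrown in one order, which you must find by feel: a lever that does not give is locked for now, so never force it, ease off and try another. Leave the probe against its stop, and do not disturb the cup, beaker and jar beside the rig.

Things in the scene. Friction and masses are not known exactly. Their poses are not given: they have to be found in the camera images.
- rig: Pale grey casing fixed to the bench, 220 x 420 x 60 mm (x, y, z), origin at the centre of its underside, x away from the robot, y to the left along the row of levers. Three levers stand on it at x = +30, y = +110, 0, -110 mm. A hidden interlock inside joins them: at first only one can be thrown, that one frees a second, the second frees the last. The order differs every time and cannot be seen.
- light_bar (a point): Middle of the underside of an aluminium bar fixed above the levers along the rig's y: 14 mm thick (x), 404 mm long, 40 mm high, from 175 to 215 mm above the bench, its front face 4 mm behind the lever row; a 14 mm post at each end (rig y = +-195 mm). A vertical gripper does not fit over the levers: reach in from the robot's side below the bar, tool tilted 30 to 45 degrees.
- groove (a point): Middle of the bottom line of the V-groove, 66 mm above the bench (rig x = -65, y = 0). The aluminium rail runs along the rig's y, 270 mm long; faces at 45 degrees, edges 74 mm above the bench and 26 mm apart overall; the end stop closes its -y end.
- stop_face (a point): Point on the face of the end stop where the probe's axis meets it, 77 mm above the bench. Axes as the rig's: its +y points back along the groove, away from the stop. The stop is a block 36 mm wide (x), 12 mm thick, its top 92 mm above the bench.
- probe_mid (a point): Centre of the loose steel probe: a plain round bar 16 mm in diameter, 130 mm long, about 0.12 kg, lying in the V-groove along the rig's y with its axis 77 mm above the bench; the upper part stands proud of the groove. It may roll about its own axis, so its x and z axes mean nothing.
- probe_tip (a point): Centre of the probe's flat end nearest the stop (the rig's -y end); 45 to 95 mm from the stop at the start.
- probe_tail (a point): Centre of the probe's other flat end (the rig's +y end), the one to push on. Pushing it along the groove takes under 2 N.
- lever_left (a joint): Black round grip 14 mm across, 50 mm long, on a thin stem. Joint in rad: 0 = off, leaning 22 deg to the rig's left (+y); 0.77 = thrown, at its far stop, leaning 22 deg to its right. Starts at 0 to 0.03, stays where left. Free: 2 to 3 N at the grip all the way; locked: stops dead after 3 to 6 mm. Only when fully thrown does it free the next. The left one (rig y = +110 mm).
- lever_left_tip (a point): Centre of the top end of the lever's grip, the left one (rig y = +110 mm); 75 mm from the pivot, 124 to 130 mm above the bench.
- pivot_left (a point): Fixed pivot of this lever, 55 mm above the bench, just below the casing's top; the lever swings in the rig's y-z plane about the rig's x axis.
- lever_mid (a joint): Black round grip 14 mm across, 50 mm long, on a thin stem. Joint in rad: 0 = off, leaning 22 deg to the rig's left (+y); 0.77 = thrown, at its far stop, leaning 22 deg to its right. Starts at 0 to 0.03, stays where left. Free: 2 to 3 N at the grip all the way; locked: stops dead after 3 to 6 mm. Only when fully thrown does it free the next. The middle one (rig y = 0).
- lever_mid_tip (a point): Centre of the top end of the lever's grip, the middle one (rig y = 0); 75 mm from the pivot, 124 to 130 mm above the bench.
- pivot_mid (a point): Fixed pivot of this lever, 55 mm above the bench, just below the casing's top; the lever swings in the rig's y-z plane about the rig's x axis.
- lever_right (a joint): Black round grip 14 mm across, 50 mm long, on a thin stem. Joint in rad: 0 = off, leaning 22 deg to the rig's left (+y); 0.77 = thrown, at its far stop, leaning 22 deg to its right. Starts at 0 to 0.03, stays where left. Free: 2 to 3 N at the grip all the way; locked: stops dead after 3 to 6 mm. Only when fully thrown does it free the next. The right one (rig y = -110 mm).
- lever_right_tip (a point): Centre of the top end of the lever's grip, the right one (rig y = -110 mm); 75 mm from the pivot, 124 to 130 mm above the bench.
- pivot_right (a point): Fixed pivot of this lever, 55 mm above the bench, just below the casing's top; the lever swings in the rig's y-z plane about the rig's x axis.
- blue_cap: Bystander: blue plastic cup 48 mm across, 55 mm high; origin under its centre. Leave alone.
- beaker: Bystander: glass beaker 72 mm across, 90 mm high; origin under its centre. Leave alone.
- jar: Bystander: amber jar 52 mm across, 75 mm high; origin under its centre. Leave alone.
Things that resemble listed ones, but are neither listed nor needed, are in the scene too. Of the things shaped like the part that bears probe_mid, the bare steel one is meant.

How it is judged:
On the way, in this order (a step that is already met when the one before it is completed fails the run):
1. the probe lies in the groove with its end against the stop while all three levers are still off (y of probe_tip in the frame of stop_face between -0.003 and 0.0025 m and x of probe_tip in the frame of stop_face between -0.003 and 0.003 m and z of probe_tip in the frame of stop_face between -0.003 and 0.003 m and x of probe_mid in the frame of stop_face between -0.003 and 0.003 m and z of probe_mid in the frame of stop_face between -0.003 and 0.003 m and value of joint each of lever_left, lever_mid, lever_right below 0.2 rad), for 0.2 s.
2. all three levers are thrown fully over (value of joint each of lever_left, lever_mid, lever_right above 0.68 rad), for 0.2 s.
At the end, for the whole second after the job is handed in: All three levers are thrown over to their far stop (beyond 0.68 of 0.77 rad) and at rest, and the probe lies still in the groove with its end within 2.5 mm of the stop face and its axis within 3 mm of the groove's axis (all of step 2 and velocity of joint each of lever_left, lever_mid, lever_right below 0.05 rad/s and y of probe_tip in the frame of stop_face between -0.003 and 0.0025 m and x of probe_tip in the frame of stop_face between -0.003 and 0.003 m and z of probe_tip in the frame of stop_face between -0.003 and 0.003 m and x of probe_mid in the frame of stop_face between -0.003 and 0.003 m and z of probe_mid in the frame of stop_face between -0.003 and 0.003 m and linear speed of probe below 0.01 m/s); the robot touches nothing.
It fails at once if a lever is forced: the robot presses on it with more than 35 N (contact force between any of the fingers, the arm and lever_left above 35 N or contact force between any of the fingers, the arm and lever_mid above 35 N or contact force between any of the fingers, the arm and lever_right above 35 N).
It fails at once if the cup, beaker or jar is moved more than 15 mm or tipped over (distance of any of blue_cap, beaker, jar from where it was at the start of the episode above 0.015 m or angle between any of blue_cap, beaker, jar's own z axis and vertical above 0.35 rad).
It also fails if it takes over 64 s, if anything falls off the work surface, if the arm or the gripper's body presses on something with over 40 N, if the wrist force passes 120 N, or if a joint passes its speed limit or range.

## Working session

There is one attempt and no reset: what is moved stays moved. The work goes in short steps, Python scripts to look and compute and a tool call to move; the robot and the scene stay as the last step left them, time stands still between calls to the robot, and variables do not carry over. Pictures are saved under pics/ and viewed, at most 10 in all, crops included, and the job is handed in when it is done.

Besides the shell and the picture viewer there is one more tool, called after "Emit:" by a JSON object that holds its "api" and its "payload", one argument or row to a line. apply_moves: Moves the arm, as the interface text tells. Shift numbers are shares of 300 mm and turn numbers shares of 180 degrees, none past 1 either way. Its arguments: {"type":"object","properties":{"deltas":{"type":"array","items":{"type":"array"}}},"required":["deltas"]}

```bash
mkdir -p pics; ls; python3 - <<'E'
from cell import env
import cv2, numpy as np
s=env.observe();print(s)
for n in("scene","top"):
    im,d=env.camera(n);p=env.camera_params(n);print(n,p)
    cv2.imwrite(f"pics/{n}0.png",im[:,:,::-1]);np.savez(f"{n}0.npz",im=im,d=d,**p)
E
```

```text
pics
{'t': 0.0, 'joints': array([-1.11419096,  0.69001824, -0.19451298,  1.56637706,  0.15730052,
        0.90248601, -0.21510566]), 'joint_vel': array([ 0.00093223,  0.001023  ,  0.00040388, -0.00266339, -0.00069254,
       -0.00140122,  0.00134474]), 'tau': array([-2.15802138e-04, -5.39612997e+01, -1.26680989e+00, -1.58540386e+01,
        8.99255276e-03,  9.32350435e-03, -7.84181733e-07]), 'ee_pos': array([0.25622403, 0.56933467, 0.23045385]), 'tool_rot': array([ 2.09791203e-01,  9.77745750e-01, -9.38978496e-04, -1.32504182e-04]), 'wrist_force': array([-0.13798518, -0.62787207, -0.11399183]), 'torque': array([0.05343072, 0.00156521, 0.02509406]), 'grip_force': 0.0, 'grip_width': 1.000502753888896}
scene {'fx': 496.6576662463832, 'fy': 496.6576662463832, 'cx': 317.00964219795753, 'cy': 233.95845606032717, 'T': array([[-0.27989387,  0.83512534, -0.47352412,  1.16438167],
       [ 0.96002639,  0.24195764, -0.14073315,  0.16930635],
       [-0.00295704, -0.493986  , -0.86946483,  1.16073478],
       [ 0.        ,  0.        ,  0.        ,  1.        ]])}
top {'fx': 522.3934625420184, 'fy': 522.3934625420184, 'cx': 312.2476718411517, 'cy': 233.25971563370103, 'T': array([[ 1.62821049e-02, -9.88657399e-01,  1.49303182e-01,
         4.38226273e-01],
       [-9.99867039e-01, -1.59662682e-02,  3.31386688e-03,
         2.41807685e-02],
       [-8.92464372e-04, -1.49337287e-01, -9.88785911e-01,
         1.26828235e+00],
       [ 0.00000000e+00,  0.00000000e+00,  0.00000000e+00,
         1.00000000e+00]])}
```

View pics/scene0.png

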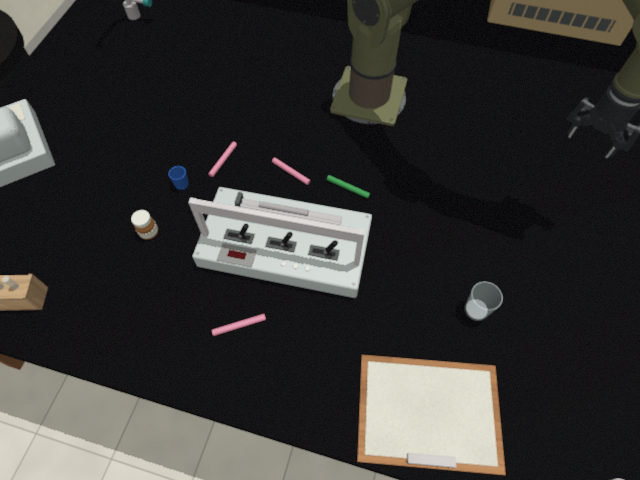

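View pics/top0.png

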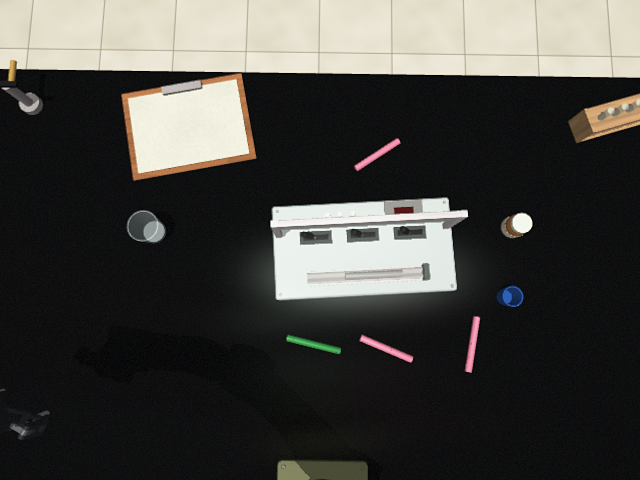

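The top view shows the casing (about 272–456, 199–299), the probe in its rail (345–403, 273), the stop at (427,271) and the levers at about (316,238), (362,235) and (408,232). The cup is at (512,296), the jar at (517,225) and the beaker at (146,227).

```bash
cat > h.py <<'E'
import numpy as np, cv2
def world(d,p):
    v,u=np.mgrid[:480,:640]
    c=np.stack([(u-p['cx'])/p['fx']*d,(v-p['cy'])/p['fy']*d,d],-1)
    return c@p['T'][:3,:3].T+p['T'][:3,3]
def onplane(uv,z,p):
    r=p['T'][:3,:3]@np.array([(uv[0]-p['cx'])/p['fx'],(uv[1]-p['cy'])/p['fy'],1]);o=p['T'][:3,3]
    return o+r*(z-o[2])/r[2]
E
python3 - <<'E'
from h import *
z=np.load('top0.npz');W=world(z['d'],z);im=z['im']
roi=np.zeros((480,640),bool);roi[190:310,260:480]=1
m=roi&(abs(W[...,2]-.06)<.006)
r=cv2.minAreaRect((W[m][:,:2]*1000).astype(np.float32));print(r,cv2.boxPoints(r))
print('front corners',onplane((277,299),.06,z),onplane((456,290),.06,z))
hsv=cv2.cvtColor(im,cv2.COLOR_RGB2HSV)
sub=W[262:285:2,300:440:4,2];print((sub*1000).astype(int))
crop=im[190:310,255:475];cv2.imwrite('pics/crop.png',cv2.resize(crop,(800,436),interpolation=cv2.INTER_CUBIC)[:,:,::-1])
E
```

```text
((588.4968872070312, -91.30595397949219), (219.61073303222656, 419.5638732910156), 3.991847038269043) [[ 464.35403   110.32299 ]
 [ 493.5618   -308.223   ]
 [ 712.6398   -292.9349  ]
 [ 683.432     125.611084]]
front corners [0.4667539  0.10665309 0.06      ] [ 0.49399729 -0.30463478  0.06      ]
[[  63   57   58   64   58   57   62   59   56   62   60   57   60   62
    58   62   60   60   61   61   60   60   62   63   63   58   65   62
    60   57   60   60   59   66   59]
 [  61   58 1268   56   56   63   59   60   64   61   64   61   64   59
    59   58   59   61   56   61   64   61   59   59   62   62   59   65
    59   59   59   90   94   62   60]
 [  58   62   57   57   62   62   60   58   56   60   61   62   60   63
    61   54   58   57   60   58   60   59   57   61   61   58   63   63
    64   64   65   89   94   63   59]
 [  61   57   62   56   59   61   59   61   60   58   64   59   58   63
    58   56   55   65   63   60   69   66   64   66   66   72   69   66
    75   72   74   92   89   59   60]
 [  60   58   56   61   59   60   56   57   65   64   63   62   64   62
  
[... 682 characters left out ...]
 63   66   65   71   65   68   68   81   80
    85   80   82   81   80   73   71   70   75   68   75   70   70   71
    68   69   69   85   93   60   60]
 [  61   62   70   70   70   66   76   74   74   69   73   76   73   73
    69   69   74   70   73   66   72   66   65   69   64   63   67   66
    65   62   62   67   59   58   62]
 [  63   58   74   69   69   69   72   70   71   73   68   62   67   64
    66   67   61   65   60   59   59   64   61   61   61   59   63   61
    59   58   53   60   58   63   66]
 [  60   61   58   61   65   65   65   65   60   65   59   64   58   60
    61   59   58   57   62   57   59   61   61   55   59   65   62   64
    58   61   59   62   60   59   59]]
```

View pics/crop.png

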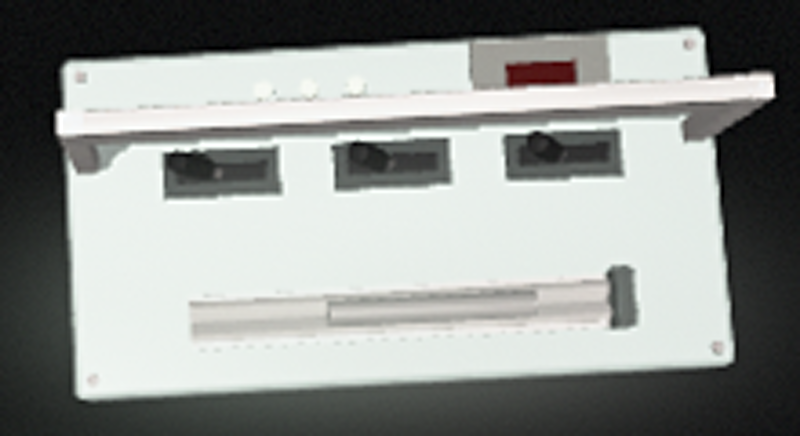

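```bash
cat >> h.py <<'E'
from scipy.spatial.transform import Rotation as Ro
a=np.radians(3.99);C=np.array([.5885,-.0913,0])
RX=np.array([np.cos(a),np.sin(a),0]);RY=np.array([-np.sin(a),np.cos(a),0]);RZ=np.array([0,0,1.])
RR=np.c_[RX,RY,RZ]
def rig(p): return RR.T@(np.asarray(p)-C)
def wor(p): return RR@np.asarray(p)+C
def Rt(t):
    t=np.radians(t);z=np.sin(t)*RX-np.cos(t)*RZ
    return np.c_[np.cross(RY,z),RY,z]
def st(s=None):
    from cell import env
    s=env.observe();return s,s['ee_pos'],Ro.from_quat(s['tool_rot']).as_matrix()
def go(target_rig,t=45):
    s,p,R=st()
    print('t',s['t'],'rig',(rig(p)*1000).round(1),'F rig',(RR.T@s['wrist_force']).round(1))
    w=Ro.from_matrix(R.T@Rt(t)).as_rotvec()
    d=R.T@(wor(target_rig)-p)
    print('shift frac',(d/.3).round(3),'turn frac',(w/np.pi).round(4))
    return p,R,d,w
E
python3 - <<'E'
from h import *
z=np.load('top0.npz')
for n,(u,v),h in (('tail',(328,313),.077),('tip',(537,298),.077),('stop',(608,298),.077)):
    print(n,rig(onplane((255+u/3.636,190+v/3.636),h,z)).round(4))
for n,(u,v) in (('L',(180,160)),('M',(362,152)),('R',(538,143))):
    print(n,rig(onplane((255+u/3.636,190+v/3.636),.125,z)).round(4))
p,R,d,w=go([-.057,.11,.15])
# 10 equal rows of turn; shift per row equal in world
for k in range(10):
    Rk=R@Ro.from_rotvec(w*(k+.5)/10).as_matrix()
    print((Rk.T@(R@d)/10/.3).round(3))
E
```

```text
tail [-0.0647  0.0474  0.077 ]
tip [-0.0623 -0.0841  0.077 ]
stop [-0.0647 -0.1285  0.077 ]
L [0.0299 0.1347 0.125 ]
M [0.0289 0.0237 0.125 ]
R [ 0.0287 -0.0837  0.125 ]
t 0.1 rig [-285.5  682.2  230.5] F rig [ 0.  -0.5 -0.1]
shift frac [-1.573 -1.32   0.271] turn frac [-0.062  -0.2449 -0.1483]
[-0.153 -0.136  0.032]
[-0.144 -0.144  0.04 ]
[-0.133 -0.151  0.048]
[-0.122 -0.158  0.055]
[-0.11  -0.164  0.061]
[-0.098 -0.17   0.066]
[-0.084 -0.176  0.069]
[-0.071 -0.181  0.072]
[-0.056 -0.185  0.073]
[-0.042 -0.189  0.073]
```

Emit:
{"api": "apply_moves", "payload": {
  "deltas": [
    [1, [-0.153, -0.136, 0.032], [-0.0062, -0.0245, -0.0148]],
    [1, [-0.144, -0.144, 0.04], [-0.0062, -0.0245, -0.0148]],
    [1, [-0.133, -0.151, 0.048], [-0.0062, -0.0245, -0.0148]],
    [1, [-0.122, -0.158, 0.055], [-0.0062, -0.0245, -0.0148]],
    [1, [-0.11, -0.164, 0.061], [-0.0062, -0.0245, -0.0148]],
    [1, [-0.098, -0.17, 0.066], [-0.0062, -0.0245, -0.0148]],
    [1, [-0.084, -0.176, 0.069], [-0.0062, -0.0245, -0.0148]],
    [1, [-0.071, -0.181, 0.072], [-0.0062, -0.0245, -0.0148]],
    [1, [-0.056, -0.185, 0.073], [-0.0062, -0.0245, -0.0148]],
    [1, [-0.042, -0.189, 0.073], [-0.0062, -0.0245, -0.0148]]
  ]
}}

```text
t: 1.35
ee_pos: [0.4079, 0.1588, 0.1416]
tool_rot: [0.044, 0.964, -0.092, 0.247]
wrist_force: [0.1, 0.7, -0.9]
grip_width: -0.001
grip_force: 0.0
```

```bash
python3 -c "
from h import *
go([-.057,.09,.120])"
```

```text
t 1.35 rig [-162.7  262.1  141.6] F rig [ 0.1  0.7 -0.9]
shift frac [-0.329 -0.474  0.354] turn frac [-0.0786 -0.0917 -0.0212]
```

```bash
python3 -c "
from h import *
p,R,d,w=go([-.057,.09,.120])
print(Rt(45).T@(R@d)/.3)"
```

```text
t 1.35 rig [-162.7  262.1  141.6] F rig [ 0.1  0.7 -0.9]
shift frac [-0.329 -0.474  0.354] turn frac [-0.0786 -0.0917 -0.0212]
[-0.19820492 -0.57369029  0.3002226 ]
```

Emit:
{"api": "apply_moves", "payload": {
  "deltas": [
    [1, [0, 0, 0], [-0.026, -0.0306, -0.0071]],
    [1, [0, 0, 0], [-0.026, -0.0306, -0.0071]],
    [1, [0, 0, 0], [-0.026, -0.0306, -0.0071]],
    [1, [-0.033, -0.096, 0.05], [0, 0, 0]],
    [1, [-0.033, -0.096, 0.05], [0, 0, 0]],
    [1, [-0.033, -0.096, 0.05], [0, 0, 0]],
    [1, [-0.033, -0.096, 0.05], [0, 0, 0]],
    [1, [-0.033, -0.096, 0.05], [0, 0, 0]],
    [1, [-0.033, -0.096, 0.05], [0, 0, 0]],
    [1, [0, 0, 0], [0, 0, 0]]
  ]
}}

```text
t: 2.6
ee_pos: [0.5091, 0.0082, 0.1]
tool_rot: [-0.023, 0.956, -0.098, 0.275]
wrist_force: [-0.8, 0.6, -0.4]
grip_width: 0.001
grip_force: 0.0
```

```bash
python3 -c "
from h import *
go([-.057,.075,.083])"
```

```text
t 2.6 rig [-72.2 104.8 100. ] F rig [-0.7  0.6 -0.4]
shift frac [-0.01  -0.082  0.094] turn frac [-0.0661 -0.0735  0.0204]
```

Emit:
{"api": "apply_moves", "payload": {
  "deltas": [
    [1, [0, 0, -0.02], [-0.0066, -0.0073, 0.002]],
    [1, [0, 0, 0], [-0.0066, -0.0073, 0.002]],
    [1, [0, 0, 0], [-0.0066, -0.0073, 0.002]],
    [1, [0, 0, 0], [-0.0066, -0.0073, 0.002]],
    [1, [0, 0, 0], [-0.0066, -0.0073, 0.002]],
    [1, [0, 0, 0], [-0.0066, -0.0073, 0.002]],
    [1, [0, 0, 0], [-0.0066, -0.0073, 0.002]],
    [1, [0, 0, 0], [-0.0066, -0.0073, 0.002]],
    [1, [0, 0, 0], [-0.0066, -0.0073, 0.002]],
    [1, [0, 0, 0], [-0.0066, -0.0073, 0.002]]
  ]
}}

```text
t: 3.85
ee_pos: [0.5527, 0.0181, 0.1082]
tool_rot: [-0.035, 0.929, 0.015, 0.367]
wrist_force: [-0.1, -0.6, 0.1]
grip_width: 0.001
grip_force: 0.0
```

```bash
python3 -c "
from h import *
go([-.057,.075,.083]); print(st()[0]['joints'].round(2))"
```

```text
t 3.85 rig [-28.1 111.7 108.2] F rig [-0.1 -0.6  0.1]
shift frac [ 0.128 -0.122 -0.005] turn frac [ 0.0018 -0.0103  0.001 ]
[ 0.54  1.39 -1.47  2.56  2.25  1.66 -0.41]
```

```bash
python3 -c "
from h import *
p,R,d,w=go([-.065,.095,.120],10)
for k in range(10):
    Rk=R@Ro.from_rotvec(w*(k+.5)/10).as_matrix()
    print((Rk.T@(R@d)/10/.3).round(3))"
```

```text
t 3.85 rig [-28.1 111.7 108.2] F rig [-0.1 -0.6  0.1]
shift frac [ 0.063 -0.055 -0.113] turn frac [0.0014 0.1841 0.0015]
[ 0.007 -0.005 -0.011]
[ 0.007 -0.005 -0.011]
[ 0.008 -0.005 -0.01 ]
[ 0.008 -0.006 -0.01 ]
[ 0.009 -0.006 -0.009]
[ 0.01  -0.006 -0.009]
[ 0.01  -0.006 -0.008]
[ 0.01  -0.006 -0.008]
[ 0.011 -0.006 -0.007]
[ 0.011 -0.006 -0.006]
```

Emit:
{"api": "apply_moves", "payload": {
  "deltas": [
    [1, [0.009, -0.007, -0.013], [0, 0.023, 0]],
    [1, [0.009, -0.007, -0.013], [0, 0.023, 0]],
    [1, [0.01, -0.007, -0.012], [0, 0.023, 0]],
    [1, [0.01, -0.007, -0.012], [0, 0.023, 0]],
    [1, [0.011, -0.007, -0.01], [0, 0.023, 0]],
    [1, [0.012, -0.007, -0.01], [0, 0.023, 0]],
    [1, [0.013, -0.007, -0.009], [0, 0.023, 0]],
    [1, [0.013, -0.007, -0.008], [0, 0.023, 0]],
    [1, [0, 0, 0], [0, 0, 0]],
    [1, [0, 0, 0], [0, 0, 0]]
  ]
}}

```text
t: 5.1
ee_pos: [0.5177, -0.0021, 0.1182]
tool_rot: [-0.037, 0.996, 0.003, 0.087]
wrist_force: [0.4, -0.2, 0.2]
grip_width: -0.001
grip_force: 0.0
```

```bash
python3 -c "
from h import *
go([-.065,.075,.077],10); print(st()[0]['joints'].round(2))"
```

```text
t 5.1 rig [-64.5  94.  118.2] F rig [ 0.4 -0.2  0.2]
shift frac [ 0.026 -0.063  0.135] turn frac [ 0.0003 -0.0001  0.0016]
[ 0.63  1.14 -1.43  2.13  1.44  1.2   0.17]
```

Emit:
{"api": "apply_moves", "payload": {
  "deltas": [
    [1, [0.003, -0.008, 0.017], [0, 0, 0]],
    [1, [0.003, -0.008, 0.017], [0, 0, 0]],
    [1, [0.003, -0.008, 0.017], [0, 0, 0]],
    [1, [0.003, -0.008, 0.017], [0, 0, 0]],
    [1, [0.003, -0.008, 0.017], [0, 0, 0]],
    [1, [0.003, -0.008, 0.017], [0, 0, 0]],
    [1, [0.003, -0.008, 0.015], [0, 0, 0]],
    [1, [0.004, -0.007, 0.014], [0, 0, 0]],
    [1, [0, 0, 0], [0, 0, 0]],
    [1, [0, 0, 0], [0, 0, 0]]
  ]
}}

```text
t: 6.35
ee_pos: [0.5191, -0.0213, 0.0787]
tool_rot: [-0.036, 0.996, 0.004, 0.087]
wrist_force: [0.0, 0.5, 0.4]
grip_width: 0.004
grip_force: 0.0
```

```bash
python3 -c "
from h import *
go([-.065,.025,.078],10)
from cell import env
im,d=env.camera('top'); cv2.imwrite('pics/t1.png',cv2.resize(im[190:310,255:475],(800,436),interpolation=cv2.INTER_CUBIC)[:,:,::-1])
"
```

```text
t 6.35 rig [-64.4  74.7  78.7] F rig [0.  0.5 0.4]
shift frac [ 0.003 -0.166  0.002] turn frac [ 0.0004 -0.0002  0.0009]
```

View pics/t1.png

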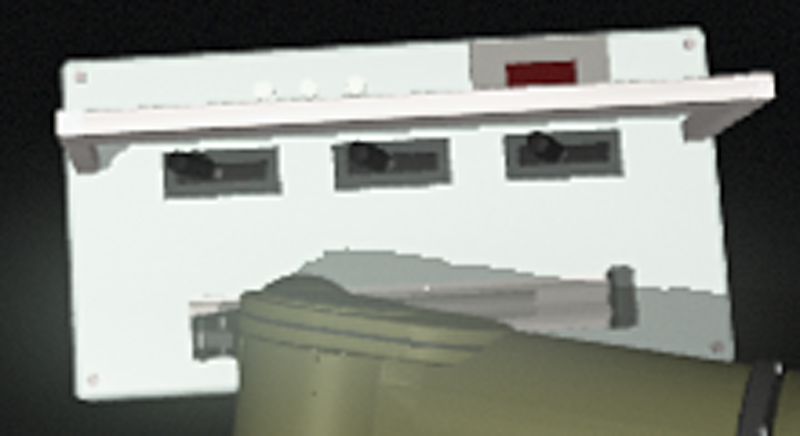

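The picture shows the arm reaching in from the right, hiding the probe's tail. The levers are unchanged, and the stop is at crop (622,297). Next I check how much room the arm has over the cup and jar.

```bash
python3 -c "
from h import *
from cell import env
im,d=env.camera('scene'); cv2.imwrite('pics/s1.png',im[:,:,::-1])
"
```

```text
(no output)
```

View pics/s1.png

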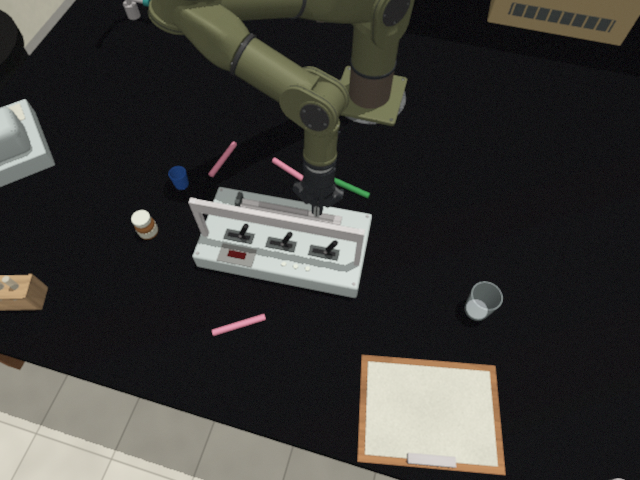

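The scene shows the arm well above the bench, clear of the cup (180,178) and the jar (146,225). The fingers are at the groove (316,211).

Emit:
{"api": "apply_moves", "payload": {
  "deltas": [
    [1, [0, -0.018, 0], [0, 0, 0]],
    [1, [0, -0.018, 0], [0, 0, 0]],
    [1, [0, -0.018, 0], [0, 0, 0]],
    [1, [0, -0.018, 0], [0, 0, 0]],
    [1, [0, -0.018, 0], [0, 0, 0]],
    [1, [0, -0.018, 0], [0, 0, 0]],
    [1, [0, -0.018, 0], [0, 0, 0]],
    [1, [0, -0.018, 0], [0, 0, 0]],
    [1, [0, -0.018, 0], [0, 0, 0]],
    [1, [0, -0.01, 0], [0, 0, 0]]
  ]
}}

```text
t: 7.7
ee_pos: [0.5228, -0.0728, 0.0787]
tool_rot: [-0.036, 0.996, 0.004, 0.087]
wrist_force: [-1.7, 4.6, 4.9]
grip_width: 0.0
grip_force: 3.2
```

Emit:
{"api": "apply_moves", "payload": {
  "deltas": [
    [1, [0, -0.004, 0], [0, 0, 0]],
    [1, [0, -0.004, 0], [0, 0, 0]],
    [1, [0, -0.004, 0], [0, 0, 0]],
    [1, [0, -0.004, 0], [0, 0, 0]],
    [1, [0, -0.003, 0], [0, 0, 0]],
    [1, [0, 0, 0], [0, 0, 0]],
    [1, [0, 0, 0], [0, 0, 0]],
    [1, [0, 0, 0], [0, 0, 0]],
    [1, [0, 0, 0], [0, 0, 0]],
    [1, [0, 0, 0], [0, 0, 0]]
  ]
}}

```text
t: 8.95
ee_pos: [0.5232, -0.0782, 0.0787]
tool_rot: [-0.036, 0.996, 0.004, 0.087]
wrist_force: [-1.9, 4.5, 4.8]
grip_width: 0.004
grip_force: 3.4
```

```bash
python3 -c "
from h import *
go([-.065,.018,.078],10)
from cell import env
im,d=env.camera('top'); cv2.imwrite('pics/t2.png',cv2.resize(im[190:310,255:475],(800,436),interpolation=cv2.INTER_CUBIC)[:,:,::-1])
"
```

```text
t 8.95 rig [-64.3  17.7  78.7] F rig [-1.6  4.6  4.8]
shift frac [0.003 0.001 0.002] turn frac [ 0.0005 -0.0002  0.0011]
```

View pics/t2.png

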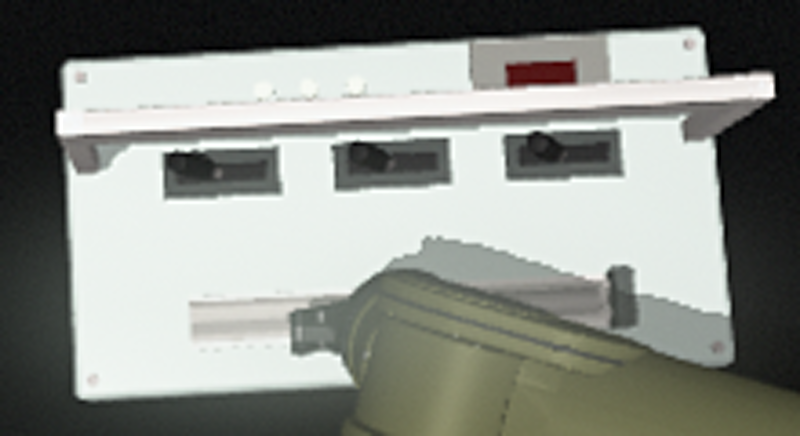

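The fingers are lightly scraping the rail. The end of the probe isn't clearly visible, so I lift 1 mm and push on by feel.

Emit:
{"api": "apply_moves", "payload": {
  "deltas": [
    [1, [0, 0, -0.003], [0, 0, 0]],
    [1, [0, -0.003, -0.002], [0, 0, 0]],
    [1, [0, -0.003, 0], [0, 0, 0]],
    [1, [0, -0.003, 0], [0, 0, 0]],
    [1, [0, -0.003, 0], [0, 0, 0]],
    [1, [0, -0.002, 0], [0, 0, 0]],
    [1, [0, 0, 0], [0, 0, 0]],
    [1, [0, 0, 0], [0, 0, 0]],
    [1, [0, 0, 0], [0, 0, 0]],
    [1, [0, 0, 0], [0, 0, 0]]
  ]
}}

```text
t: 10.25
ee_pos: [0.5232, -0.0828, 0.08]
tool_rot: [-0.036, 0.996, 0.003, 0.087]
wrist_force: [-0.5, 0.4, 0.4]
grip_width: 0.001
grip_force: 0.0
```

```bash
python3 -c "
from h import *
go([-.065,.018,.078],10)
"
```

```text
t 10.25 rig [-64.5  13.   80. ] F rig [-0.5  0.4  0.4]
shift frac [0.003 0.017 0.006] turn frac [ 0.0003 -0.0003  0.0009]
```

Emit:
{"api": "apply_moves", "payload": {
  "deltas": [
    [1, [0, -0.003, 0], [0, 0, 0]],
    [1, [0, -0.003, 0], [0, 0, 0]],
    [1, [0, -0.003, 0], [0, 0, 0]],
    [1, [0, -0.003, 0], [0, 0, 0]],
    [1, [0, -0.003, 0], [0, 0, 0]],
    [1, [0, -0.003, 0], [0, 0, 0]],
    [1, [0, 0, 0], [0, 0, 0]],
    [1, [0, 0, 0], [0, 0, 0]],
    [1, [0, 0, 0], [0, 0, 0]],
    [1, [0, 0, 0], [0, 0, 0]]
  ]
}}

```text
t: 11.5
ee_pos: [0.5236, -0.0865, 0.0802]
tool_rot: [-0.037, 0.996, 0.005, 0.087]
wrist_force: [-1.1, 5.3, 0.3]
grip_width: -0.0
grip_force: 2.6
```

```bash
python3 -c "
from h import *
go([-.065,.018,.078],10)
from cell import env
im,d=env.camera('scene'); cv2.imwrite('pics/s2.png',cv2.resize(im[180:240,220:380],(800,300),interpolation=cv2.INTER_CUBIC)[:,:,::-1])
"
```

```text
t 11.5 rig [-64.4   9.3  80.2] F rig [-0.7  5.4  0.3]
shift frac [0.003 0.029 0.007] turn frac [ 0.0014 -0.0001  0.0014]
```

View pics/s2.png

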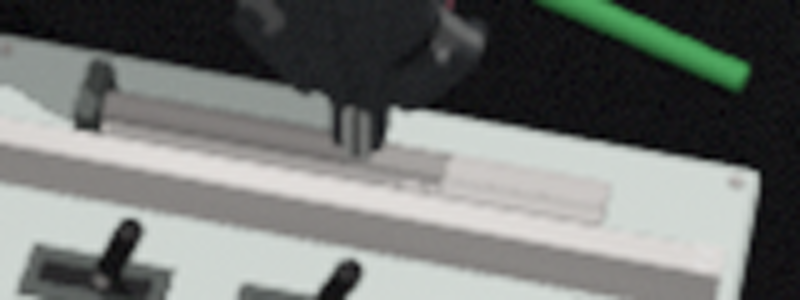

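The probe (crop 105–345) reaches from the stop to the fingers, and the push force has risen to 5.4 N, so it is seated. I back off, lift and tilt for the levers.

```bash
python3 -c "
from h import *
p,R,d,w=go([-.045,.057,.145],42)
for k in range(8):
    Rk=R@Ro.from_rotvec(w*(k+.5)/8).as_matrix()
    print((Rk.T@(R@d)/8/.3).round(3))"
```

```text
t 11.55 rig [-64.4   9.3  80.2] F rig [0.2 4.9 0.1]
shift frac [-0.102  0.16  -0.201] turn frac [ 0.0017 -0.1779  0.0009]
[-0.014  0.02  -0.025]
[-0.015  0.02  -0.024]
[-0.017  0.02  -0.023]
[-0.018  0.02  -0.021]
[-0.02  0.02 -0.02]
[-0.021  0.02  -0.019]
[-0.022  0.02  -0.017]
[-0.024  0.02  -0.015]
```

Emit:
{"api": "apply_moves", "payload": {
  "deltas": [
    [1, [0, 0.03, 0], [0, 0, 0]],
    [1, [-0.014, 0.02, -0.025], [0, -0.022, 0]],
    [1, [-0.015, 0.02, -0.024], [0, -0.022, 0]],
    [1, [-0.017, 0.02, -0.023], [0, -0.022, 0]],
    [1, [-0.018, 0.02, -0.021], [0, -0.022, 0]],
    [1, [-0.02, 0.02, -0.02], [0, -0.022, 0]],
    [1, [-0.021, 0.02, -0.019], [0, -0.022, 0]],
    [1, [-0.022, 0.02, -0.017], [0, -0.022, 0]],
    [1, [-0.024, 0, -0.015], [0, -0.022, 0]],
    [1, [0, 0, 0], [0, 0, 0]]
  ]
}}

```text
t: 12.8
ee_pos: [0.5412, -0.0356, 0.1436]
tool_rot: [-0.035, 0.934, 0.013, 0.355]
wrist_force: [0.3, 1.0, -0.3]
grip_width: 0.0
grip_force: 0.0
```

```bash
python3 -c "
from h import *
go([.036,.057,.105],42); print(st()[0]['joints'].round(2))"
```

```text
t 12.8 rig [-43.3  58.8 143.6] F rig [ 0.3  1.  -0.3]
shift frac [-0.112 -0.007  0.272] turn frac [ 0.0008 -0.0025  0.001 ]
[ 0.7   1.2  -1.41  2.55  2.22  1.39 -0.38]
```

Emit:
{"api": "apply_moves", "payload": {
  "deltas": [
    [1, [-0.014, -0.001, 0.034], [0, 0, 0]],
    [1, [-0.014, -0.001, 0.034], [0, 0, 0]],
    [1, [-0.014, -0.001, 0.034], [0, 0, 0]],
    [1, [-0.014, -0.001, 0.034], [0, 0, 0]],
    [1, [-0.014, -0.001, 0.034], [0, 0, 0]],
    [1, [-0.014, -0.001, 0.034], [0, 0, 0]],
    [1, [-0.014, -0.001, 0.034], [0, 0, 0]],
    [1, [-0.014, 0, 0.034], [0, 0, 0]],
    [1, [0, -0.01, 0], [0, 0, 0]],
    [1, [0, 0, 0], [0, 0, 0]]
  ]
}}

```text
t: 14.05
ee_pos: [0.621, -0.0353, 0.1054]
tool_rot: [-0.034, 0.934, 0.013, 0.355]
wrist_force: [1.5, 0.4, 0.4]
grip_width: -0.001
grip_force: 0.0
```

```bash
python3 -c "
from h import *
go([.036,.057,.105],42); print(st()[0]['joints'].round(2))"
```

```text
t 14.05 rig [ 36.3  53.6 105.4] F rig [1.5 0.3 0.4]
shift frac [0.002 0.011 0.   ] turn frac [ 0.0007 -0.0022  0.0006]
[ 0.7   1.29 -1.34  2.32  2.29  1.26 -0.2 ]
```

Emit:
{"api": "apply_moves", "payload": {
  "deltas": [
    [1, [0, -0.012, 0], [0, 0, 0]],
    [1, [0, -0.012, 0], [0, 0, 0]],
    [1, [0, -0.012, 0], [0, 0, 0]],
    [1, [0, -0.01, 0], [0, 0, 0]],
    [1, [0, -0.01, 0], [0, 0, 0]],
    [1, [0, -0.01, 0], [0, 0, 0]],
    [1, [0, -0.01, 0], [0, 0, 0]],
    [1, [0, 0, 0], [0, 0, 0]],
    [1, [0, 0, 0], [0, 0, 0]],
    [1, [0, 0, 0], [0, 0, 0]]
  ]
}}

```text
t: 15.3
ee_pos: [0.6218, -0.0474, 0.1076]
tool_rot: [-0.041, 0.933, 0.023, 0.356]
wrist_force: [-1.0, 18.7, 1.2]
grip_width: -0.001
grip_force: 8.8
```

```bash
python3 -c "
from h import *
go([.036,.057,.105],42)"
```

```text
t 15.3 rig [ 36.2  41.5 107.6] F rig [ 0.3 18.7  1.2]
shift frac [0.006 0.052 0.007] turn frac [ 0.0083 -0.001   0.0024]
```

The middle lever is locked. I ease off and try the right one.

Emit:
{"api": "apply_moves", "payload": {
  "deltas": [
    [1, [0, 0.07, 0], [0, 0, 0]],
    [1, [0, 0, -0.08], [0, 0, 0]],
    [1, [0, 0, -0.08], [0, 0, 0]],
    [1, [0, -0.113, 0], [0, 0, 0]],
    [1, [0, -0.113, 0], [0, 0, 0]],
    [1, [0, -0.113, 0], [0, 0, 0]],
    [1, [0, 0, 0.05], [0, 0, 0]],
    [1, [0, 0, 0.05], [0, 0, 0]],
    [1, [0, 0, 0.06], [0, 0, 0]],
    [1, [0, 0, 0], [0, 0, 0]]
  ]
}}

```text
t: 16.55
ee_pos: [0.6293, -0.1369, 0.1038]
tool_rot: [-0.034, 0.934, 0.014, 0.354]
wrist_force: [-1.1, -0.6, 1.1]
grip_width: -0.001
grip_force: 0.0
```

```bash
python3 -c "
from h import *
go([.036,-.053,.105],42)"
```

```text
t 16.55 rig [ 37.5 -48.3 103.8] F rig [-1.1 -0.6  1.1]
shift frac [ 0.001 -0.016 -0.006] turn frac [ 0.0013 -0.0026  0.0006]
```

Emit:
{"api": "apply_moves", "payload": {
  "deltas": [
    [1, [0, -0.015, 0], [0, 0, 0]],
    [1, [0, -0.015, 0], [0, 0, 0]],
    [1, [0, -0.015, 0], [0, 0, 0]],
    [1, [0, -0.012, 0], [0, 0, 0]],
    [1, [0, -0.012, 0], [0, 0, 0]],
    [1, [0, -0.011, 0], [0, 0, 0]],
    [1, [0, -0.01, 0], [0, 0, 0]],
    [1, [0, -0.01, 0], [0, 0, 0]],
    [1, [0, 0, 0], [0, 0, 0]],
    [1, [0, 0, 0], [0, 0, 0]]
  ]
}}

```text
t: 17.8
ee_pos: [0.6309, -0.1682, 0.1053]
tool_rot: [-0.034, 0.934, 0.013, 0.355]
wrist_force: [-0.6, 2.3, 1.4]
grip_width: 0.005
grip_force: 1.2
```

```bash
python3 -c "
from h import *
go([.036,-.053,.105],42)"
```

```text
t 17.8 rig [ 37.  -79.7 105.3] F rig [-0.4  2.3  1.4]
shift frac [ 0.003  0.089 -0.001] turn frac [ 0.0007 -0.0021  0.0006]
```

Emit:
{"api": "apply_moves", "payload": {
  "deltas": [
    [1, [0, -0.012, 0], [0, 0, 0]],
    [1, [0, -0.012, 0], [0, 0, 0]],
    [1, [0, -0.012, 0], [0, 0, 0]],
    [1, [0, -0.012, 0], [0, 0, 0]],
    [1, [0, -0.012, 0], [0, 0, 0]],
    [1, [0, -0.012, 0], [0, 0, 0]],
    [1, [0, -0.012, 0], [0, 0, 0]],
    [1, [0, -0.01, 0], [0, 0, 0]],
    [1, [0, 0, 0], [0, 0, 0]],
    [1, [0, 0, 0], [0, 0, 0]]
  ]
}}

```text
t: 19.05
ee_pos: [0.6329, -0.1972, 0.1051]
tool_rot: [-0.033, 0.934, 0.012, 0.355]
wrist_force: [0.2, 0.5, -0.1]
grip_width: 0.0
grip_force: 0.3
```

```bash
python3 -c "
from h import *
go([.036,-.053,.105],42)"
```

```text
t 19.05 rig [  36.9 -108.7  105.1] F rig [ 0.2  0.5 -0.1]
shift frac [ 0.002  0.186 -0.002] turn frac [ 0.0002 -0.0023  0.0005]
```

Emit:
{"api": "apply_moves", "payload": {
  "deltas": [
    [1, [0, -0.005, 0], [0, 0, 0]],
    [1, [0, -0.005, 0], [0, 0, 0]],
    [1, [0, -0.005, 0], [0, 0, 0]],
    [1, [0, -0.005, 0], [0, 0, 0]],
    [1, [0, -0.005, 0], [0, 0, 0]],
    [1, [0, -0.004, 0], [0, 0, 0]],
    [1, [0, -0.004, 0], [0, 0, 0]],
    [1, [0, 0, 0], [0, 0, 0]],
    [1, [0, 0, 0], [0, 0, 0]],
    [1, [0, 0, 0], [0, 0, 0]]
  ]
}}

```text
t: 20.3
ee_pos: [0.6327, -0.199, 0.1057]
tool_rot: [-0.038, 0.934, 0.019, 0.355]
wrist_force: [-0.5, 12.5, -2.1]
grip_width: -0.001
grip_force: 5.0
```

```bash
python3 -c "
from h import *
go([.036,-.053,.105],42)"
```

```text
t 20.3 rig [  36.6 -110.5  105.7] F rig [ 0.4 12.5 -2.1]
shift frac [0.002 0.192 0.004] turn frac [ 0.0054 -0.0019  0.0017]
```

Right lever is thrown (12.5 N at its far stop). Next is the middle one again.

Emit:
{"api": "apply_moves", "payload": {
  "deltas": [
    [1, [0, 0.065, 0], [0, 0, 0]],
    [1, [0, 0, -0.08], [0, 0, 0]],
    [1, [0, 0, -0.08], [0, 0, 0]],
    [1, [0, 0.17, 0], [0, 0, 0]],
    [1, [0, 0.17, 0], [0, 0, 0]],
    [1, [0, 0.17, 0], [0, 0, 0]],
    [1, [0, 0, 0], [0, 0, 0]],
    [1, [0, 0, 0.05], [0, 0, 0]],
    [1, [0, 0, 0.05], [0, 0, 0]],
    [1, [0, 0, 0.06], [0, 0, 0]]
  ]
}}

```text
t: 21.55
ee_pos: [0.6221, -0.0362, 0.1041]
tool_rot: [-0.032, 0.934, 0.012, 0.355]
wrist_force: [-0.4, 0.4, 0.8]
grip_width: -0.001
grip_force: 0.0
```

```bash
python3 -c "
from h import *
go([.036,.032,.105],42)"
```

```text
t 21.55 rig [ 37.3  52.6 104.1] F rig [-0.4  0.4  0.8]
shift frac [ 0.001 -0.069 -0.005] turn frac [-0.0002 -0.0022 -0.0001]
```

Emit:
{"api": "apply_moves", "payload": {
  "deltas": [
    [1, [0, -0.01, 0], [0, 0, 0]],
    [1, [0, -0.01, 0], [0, 0, 0]],
    [1, [0, -0.01, 0], [0, 0, 0]],
    [1, [0, -0.01, 0], [0, 0, 0]],
    [1, [0, -0.01, 0], [0, 0, 0]],
    [1, [0, -0.01, 0], [0, 0, 0]],
    [1, [0, -0.01, 0], [0, 0, 0]],
    [1, [0, 0, 0], [0, 0, 0]],
    [1, [0, 0, 0], [0, 0, 0]],
    [1, [0, 0, 0], [0, 0, 0]]
  ]
}}

```text
t: 22.8
ee_pos: [0.6228, -0.0554, 0.1053]
tool_rot: [-0.034, 0.934, 0.013, 0.355]
wrist_force: [-0.3, 0.9, 0.9]
grip_width: -0.001
grip_force: 0.3
```

```bash
python3 -c "
from h import *
go([.036,.0,.105],42)"
```

```text
t 22.8 rig [ 36.7  33.4 105.3] F rig [-0.2  0.9  0.9]
shift frac [ 0.002 -0.111 -0.001] turn frac [ 0.0005 -0.0022  0.0006]
```

Emit:
{"api": "apply_moves", "payload": {
  "deltas": [
    [1, [0, -0.015, 0], [0, 0, 0]],
    [1, [0, -0.015, 0], [0, 0, 0]],
    [1, [0, -0.015, 0], [0, 0, 0]],
    [1, [0, -0.015, 0], [0, 0, 0]],
    [1, [0, -0.015, 0], [0, 0, 0]],
    [1, [0, -0.015, 0], [0, 0, 0]],
    [1, [0, -0.015, 0], [0, 0, 0]],
    [1, [0, -0.01, 0], [0, 0, 0]],
    [1, [0, -0.01, 0], [0, 0, 0]],
    [1, [0, 0, 0], [0, 0, 0]]
  ]
}}

```text
t: 24.05
ee_pos: [0.6245, -0.0892, 0.1054]
tool_rot: [-0.036, 0.934, 0.017, 0.355]
wrist_force: [-0.6, 8.1, -1.0]
grip_width: -0.0
grip_force: 3.4
```

Emit:
{"api": "apply_moves", "payload": {
  "deltas": [
    [1, [0, -0.004, 0], [0, 0, 0]],
    [1, [0, -0.004, 0], [0, 0, 0]],
    [1, [0, -0.002, 0], [0, 0, 0]],
    [1, [0, 0, 0], [0, 0, 0]],
    [1, [0, 0, 0], [0, 0, 0]],
    [1, [0, 0, 0], [0, 0, 0]],
    [1, [0, 0, 0], [0, 0, 0]],
    [1, [0, 0, 0], [0, 0, 0]],
    [1, [0, 0, 0], [0, 0, 0]],
    [1, [0, 0, 0], [0, 0, 0]]
  ]
}}

```text
t: 25.3
ee_pos: [0.6243, -0.0895, 0.1056]
tool_rot: [-0.038, 0.934, 0.019, 0.355]
wrist_force: [-0.6, 12.2, -2.5]
grip_width: 0.002
grip_force: 4.9
```

```bash
python3 -c "
from h import *
go([.036,.0,.105],42)"
```

```text
t 25.3 rig [ 35.8  -0.7 105.6] F rig [ 0.3 12.2 -2.5]
shift frac [0.001 0.002 0.002] turn frac [ 0.0051 -0.0022  0.0016]
```

Middle lever is thrown too. Now the left one.

Emit:
{"api": "apply_moves", "payload": {
  "deltas": [
    [1, [0, 0.06, 0], [0, 0, 0]],
    [1, [0, 0, -0.08], [0, 0, 0]],
    [1, [0, 0, -0.08], [0, 0, 0]],
    [1, [0, 0.17, 0], [0, 0, 0]],
    [1, [0, 0.17, 0], [0, 0, 0]],
    [1, [0, 0.17, 0], [0, 0, 0]],
    [1, [0, 0, 0], [0, 0, 0]],
    [1, [0, 0, 0.05], [0, 0, 0]],
    [1, [0, 0, 0.05], [0, 0, 0]],
    [1, [0, 0, 0.06], [0, 0, 0]]
  ]
}}

```text
t: 26.55
ee_pos: [0.6142, 0.0728, 0.1041]
tool_rot: [-0.032, 0.934, 0.012, 0.355]
wrist_force: [0.2, 0.5, 0.2]
grip_width: -0.001
grip_force: 0.0
```

```bash
python3 -c "
from h import *
go([.036,.142,.105],42)"
```

```text
t 26.55 rig [ 37.1 162.  104.1] F rig [0.2 0.5 0.2]
shift frac [ 0.001 -0.067 -0.005] turn frac [-0.0002 -0.0023 -0.    ]
```

Emit:
{"api": "apply_moves", "payload": {
  "deltas": [
    [1, [0, -0.01, 0], [0, 0, 0]],
    [1, [0, -0.01, 0], [0, 0, 0]],
    [1, [0, -0.01, 0], [0, 0, 0]],
    [1, [0, -0.01, 0], [0, 0, 0]],
    [1, [0, -0.01, 0], [0, 0, 0]],
    [1, [0, -0.01, 0], [0, 0, 0]],
    [1, [0, -0.01, 0], [0, 0, 0]],
    [1, [0, 0, 0], [0, 0, 0]],
    [1, [0, 0, 0], [0, 0, 0]],
    [1, [0, 0, 0], [0, 0, 0]]
  ]
}}

```text
t: 27.8
ee_pos: [0.6148, 0.0537, 0.1053]
tool_rot: [-0.034, 0.934, 0.013, 0.355]
wrist_force: [-0.5, 0.4, 0.2]
grip_width: 0.0
grip_force: 0.2
```

```bash
python3 -c "
from h import *
go([.036,.11,.105],42)"
```

```text
t 27.8 rig [ 36.3 142.9 105.3] F rig [-0.5  0.4  0.2]
shift frac [ 0.002 -0.11  -0.   ] turn frac [ 0.0004 -0.0022  0.0006]
```

Free; I repeat the same throw.

Emit:
{"api": "apply_moves", "payload": {
  "deltas": [
    [1, [0, -0.015, 0], [0, 0, 0]],
    [1, [0, -0.015, 0], [0, 0, 0]],
    [1, [0, -0.015, 0], [0, 0, 0]],
    [1, [0, -0.015, 0], [0, 0, 0]],
    [1, [0, -0.015, 0], [0, 0, 0]],
    [1, [0, -0.015, 0], [0, 0, 0]],
    [1, [0, -0.015, 0], [0, 0, 0]],
    [1, [0, -0.01, 0], [0, 0, 0]],
    [1, [0, -0.01, 0], [0, 0, 0]],
    [1, [0, 0, 0], [0, 0, 0]]
  ]
}}

```text
t: 29.05
ee_pos: [0.6165, 0.0202, 0.1057]
tool_rot: [-0.036, 0.934, 0.017, 0.355]
wrist_force: [-1.3, 8.8, -2.1]
grip_width: -0.001
grip_force: 3.9
```

Emit:
{"api": "apply_moves", "payload": {
  "deltas": [
    [1, [0, -0.004, 0], [0, 0, 0]],
    [1, [0, -0.004, 0], [0, 0, 0]],
    [1, [0, -0.002, 0], [0, 0, 0]],
    [1, [0, 0, 0], [0, 0, 0]],
    [1, [0, 0, 0], [0, 0, 0]],
    [1, [0, 0, 0], [0, 0, 0]],
    [1, [0, 0, 0], [0, 0, 0]],
    [1, [0, 0, 0], [0, 0, 0]],
    [1, [0, 0, 0], [0, 0, 0]],
    [1, [0, 0, 0], [0, 0, 0]]
  ]
}}

```text
t: 30.3
ee_pos: [0.6164, 0.0199, 0.1059]
tool_rot: [-0.038, 0.934, 0.02, 0.355]
wrist_force: [-0.6, 14.7, -2.4]
grip_width: -0.003
grip_force: 5.6
```

```bash
python3 -c "
from h import *
go([.036,.11,.105],42)"
```

```text
t 30.3 rig [ 35.6 109.  105.9] F rig [ 0.5 14.7 -2.4]
shift frac [0.001 0.003 0.003] turn frac [ 0.0054 -0.0022  0.0014]
```

Emit:
{"api": "apply_moves", "payload": {
  "deltas": [
    [1, [0, 0.06, 0], [0, 0, 0]],
    [1, [0, 0.01, -0.06], [0, 0, 0]],
    [1, [0, 0, -0.08], [0, 0, 0]],
    [1, [0, 0.08, -0.08], [0, 0, 0]],
    [1, [0, 0.15, -0.08], [0, 0, 0]],
    [1, [0, 0.15, -0.08], [0, 0, 0]],
    [1, [0, 0.15, 0], [0, 0, 0]],
    [1, [0, 0.1, 0], [0, 0, 0]],
    [1, [0, 0, 0], [0, 0, 0]],
    [1, [0, 0, 0], [0, 0, 0]]
  ]
}}

```text
t: 31.55
ee_pos: [0.5269, 0.2158, 0.1911]
tool_rot: [-0.034, 0.934, 0.012, 0.355]
wrist_force: [0.1, -0.2, -0.7]
grip_width: -0.001
grip_force: 0.0
```

```bash
python3 -c "
from h import *
go([-.1,.3,.2],42)
from cell import env
im,d=env.camera('top'); a=cv2.resize(im[190:310,255:475],(800,436),interpolation=cv2.INTER_CUBIC)
cv2.imwrite('pics/t3.png',a[:,:,::-1])
im,d=env.camera('scene');cv2.imwrite('pics/s3.png',cv2.resize(im[170:310,120:400],(800,400),interpolation=cv2.INTER_CUBIC)[:,:,::-1])
"
```

```text
t 31.55 rig [-40.1 310.7 191.1] F rig [ 0.1 -0.2 -0.7]
shift frac [ 0.13  -0.035 -0.155] turn frac [ 0.0001 -0.0019  0.0009]
```

View pics/t3.png

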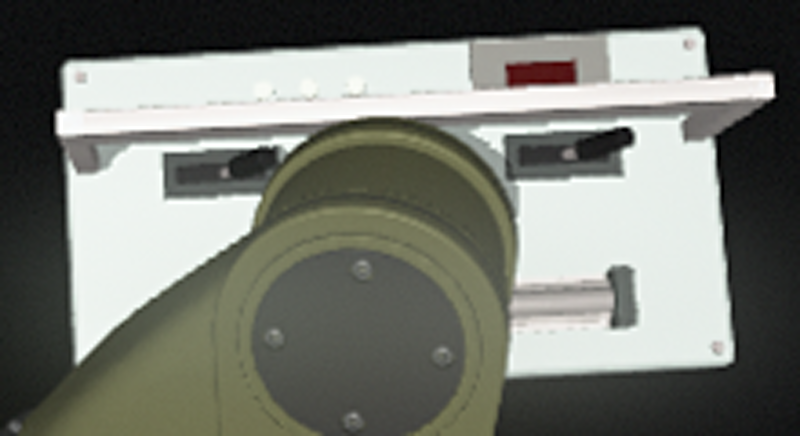

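View pics/s3.png

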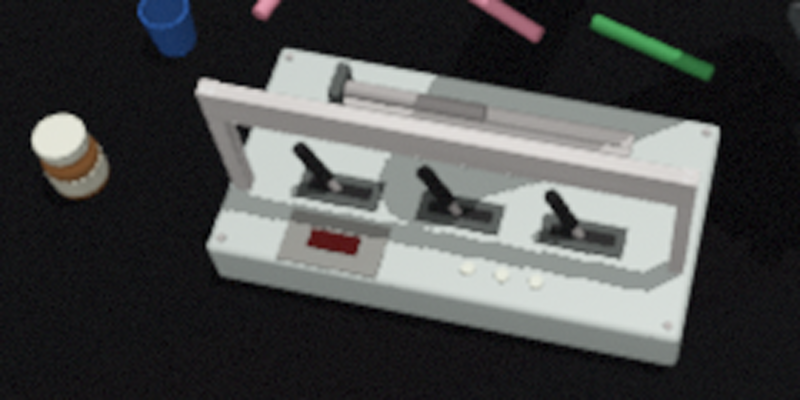

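All three levers lean fully to the right (scene crop (315,165), (437,190) and (563,213)). The probe reaches the stop at top crop (610,300), and the cup and jar are untouched.

```bash
python3 -c "
from cell import env
print(env.close_job())"
```

```text
the job is handed in; nothing more can be done
None
```

I handed the job in at about 32 s of the 64 s allowed: the probe is against its stop and all three levers are thrown, in the order right, middle, left; the hand-in call returned no verdict.

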